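# Clamp a board in the cam jig

## Task

Get the dark board ready for machining in the plywood clamping jig: with a fingertip push it along the aluminium fence until its end sits against the red end stop, while the cam lever is still open. Then push the lever's arm round with one finger, as far as it goes, so that the cam clamps the board against the fence, and draw the hand away. Only push: do not take anything between the fingers, ram it or lift it, and leave the other things on the jig and bench where they are.

Things in the scene. Friction and masses are not known exactly. Their poses are not given: they have to be found in the camera images.
- jig: Clamping jig fixed to the bench, level, turned by up to 0.25 rad. Plywood base 260 (x) x 340 (y) x 18 mm high; origin at the centre of its underside, z up. An aluminium fence stands along its far +x side, a red stop at the +y end; the cam lever turns on a pivot at x = 1, y = 30 mm.
- board: Loose dark wooden board, 60 (x) x 150 (y) x 32 mm high, about 0.2 kg, flat on the jig's base between fence and cam; origin at the centre of its underside, axes nearly parallel to the jig's. It starts 30 to 70 mm short of the red stop and up to 4 mm off the fence. Seated against both, its origin is at x = 60, y = 25, z = 18 mm in the jig's frame.
- cam_pivot (a point): Point on the cam lever's vertical turning axis, at mid-height of the lever's arm (46 mm above the bench).
- lever_knob (a point): Centre of the red ball (32 mm across) on the end of the cam lever's arm, 118 mm from the turning axis, 46 mm above the bench. It moves with the lever.
- cam_lever (a joint): Angle of the cam lever (rad), growing anticlockwise seen from above: 0 fully open, 1.6 its end stop, clamped; starts at 0 to 0.45. In the jig's frame the arm points at the angle joint - 3.17 from +x: along -x when open, along -y, beside the board, when clamped. It stays where left. Its brass cam meets the board near 1.3 (sooner if it is off the fence), drags it towards the red stop and presses it to the fence.
- lever_arm (a point): Centre of the cam lever's arm 85 mm from the turning axis, a good place to push. The arm is a level dark steel bar from axis to ball, 18 mm wide and 16 mm high (38 to 54 mm above the bench); pushing here takes 2 to 12 N (most as it clamps). It moves with the lever.
- fence_face (a point): Middle of the top edge of the aluminium fence's working face: at x = 90, y = 0 mm in the jig's frame. The fence is 300 mm long (y), 20 mm thick and rises 26 mm above the base.
- stop_face (a point): Middle of the top edge of the red end stop's working face: at x = 57, y = 100 mm in the jig's frame. The stop is 66 mm wide (x), 20 mm thick and rises 26 mm above the base.
- offcut: Bystander: loose pale wood offcut, 45 x 26 x 22 mm high, on the jig's near +y corner; origin under its centre.
- thumb_nut: Bystander: loose brass thumb nut, 26 mm across, 26 mm high, on the jig near its +y edge; origin under its centre.
- bushing: Bystander: loose steel ring, 38 mm across, 12 mm high, on the jig's near -y corner; origin under its centre.
- glue_bottle: Bystander: loose yellow glue bottle, 60 mm across, 160 mm high, on the bench; origin under its centre.
- wrench: Bystander: loose steel wrench lying on the bench.
- tape_roll: Bystander: loose blue roll of tape, 90 mm across, 24 mm high, on the bench; origin under its centre.
- screw_jar: Bystander: loose jar with a black cap, 64 mm across, 75 mm high, on the bench; origin under its centre.

How it is judged:
On the way, in this order (a step that is already met when the one before it is completed fails the run):
1. the board's end is against the red stop (within 4 mm), the cam lever still open (below 0.8 rad) (y of board in the frame of jig above 0.021 m and value of joint cam_lever below 0.8 rad), for 0.1 s.
2. the cam lever is swung fully round (above 1.45 rad) (value of joint cam_lever above 1.45 rad), for 0.2 s.
At the end, for the whole second after the job is handed in: The board lies flat on the jig, its end within 3 mm of the red stop, its side within 2 mm of the fence and parallel to it within 0.035 rad, at rest, and the cam lever stands above 1.45 rad (its end is 1.6) (y of board in the frame of jig above 0.022 m and x of board in the frame of jig above 0.058 m and z of board in the frame of jig below 0.022 m and angle between the y axis of board and the y axis of jig, either way round below 0.035 rad and value of joint cam_lever above 1.45 rad and linear speed of board below 0.01 m/s); the robot touches nothing.
It fails at once if the board is lifted or tipped (raised over 10 mm or tilted over 0.15 rad) (z of board in the frame of jig above 0.028 m or angle between board's own z axis and vertical above 0.15 rad).
It fails at once if the board is straddled or pinched between the fingers (the grasp point comes inside it) (x of the grasp point in the frame of board between -0.025 and 0.025 m and y of the grasp point in the frame of board between -0.065 and 0.065 m and z of the grasp point in the frame of board below 0.045 m).
It fails at once if the lever's arm or ball is straddled or pinched between the fingers (the grasp point comes inside it) (x of the grasp point in the frame of lever_arm between -0.045 and 0.06 m and y of the grasp point in the frame of lever_arm between -0.006 and 0.006 m and z of the grasp point in the frame of lever_arm below 0.022 m).
It fails at once if the board, the jig or its lever is rammed (over 35 N from the fingers) (contact force between the fingers and board above 35 N or contact force between the fingers and jig above 35 N).
It fails at once if a bystander is moved more than 20 mm (distance of any of offcut, thumb_nut, bushing, glue_bottle, wrench, tape_roll, screw_jar from where it was at the start of the episode above 0.02 m).
It also fails if it takes over 51 s, if anything falls off the work surface, if the arm or the gripper's body presses on something with over 40 N, if the wrist force passes 120 N, or if a joint passes its speed limit or range.

## Robot

A 7-joint arm with a two-finger parallel gripper is mounted at the origin on the work surface. World frame = base frame: x ahead of the robot, y to its left, z up, the work surface at z = 0. Lengths are in m, angles in rad, forces in N, time in s.
With the tool pointing down it reaches from about 0.425 to 0.925 m from the base axis. Payload 6.8 kg.
Tool frame: the origin (TCP) lies on the centre line of the jaws, within the pads' length; the fingertips stand 11 mm ahead of it and the grasp point (between the pads) lies 8 mm behind it; z points along the fingers, y is the direction in which the jaws open and shut (so a half turn about z gives the same grasp; the last joint's range is limited). The gripper opens to 85 mm and grips with 20 to 120 N. Pads are 22 mm wide; open, the fingers measure 114 mm over their backs; the gripper's body (76 mm by 85 mm) begins 54 mm behind the grasp point. The pads swing forward as they close: fully open they stand 13 mm farther back than shut.
Start: joints at [-1.254, 0.477, 0.022, 1.555, -0.011, 1.109, -0.083], TCP at [0.278, 0.615, 0.242] pointing down, gripper open.
Joint ranges: [-2.96, 2.96], [-0.34, 2.1], [-1.41, 1.46], [0.24, 2.44], [-1.37, 4.51], [0.17, 1.92], [-2.96, 2.96]. Speed limits (rad/s): [2.39, 2.39, 3.14, 3.14, 3.14, 3.14, 3.14].

## Interface

Orientations are given as a rotation vector (axis times angle).
In Python, from bench import r gives the robot as it stands.
- The arm moves only by the tool send_rows, never from a script. Its argument "deltas" is a list of rows, each a list of 7 numbers: the opening, from 0 (shut) to 1 (fully open), then the shift along the tool's x, y, z as a fraction of full scale, then the turn, a rotation vector about the tool's x, y, z as a fraction of full scale. In form: [[hand, x, y, z, ax, ay, az], ...]. A call has 1 to 20 rows; each row is the pose to reach, as a shift and turn from the pose commanded when the call began, along the tool's axes at that moment, turning the shorter way round; what a row does not reach only later rows make up. Full scale, the value 1, is 150 mm for a shift and 180 degrees for a turn. A row lasts 1/12 s, in which the tool goes at most 41.7 mm and 7.16 degrees, less where a joint would pass 70% of its speed; a pose out of reach is approached as far as the arm can. A call with a number of a shift or a turn outside -1 to 1 is refused whole. A call with a gripper value outside its range is refused whole. The fingers move at their own pace and stop on an object; "squeeze" is the grip in N (left out, the last holds). Time passes only in rows, so rows that repeat a pose let the fingers close. It gives the time, the measured TCP pose, the force and the opening at its end, in the units of the state.
- r.get_obs(): the state, without advancing time (a new reading comes with each control period).
- r.grab_frame(name): name is "scene" or "top"; returns a dict with "pixels" (480x640x3 uint8, red, green, blue), "camera_matrix" (3x3 intrinsics, pixels), "rvec" (rotation vector, rad) and "tvec" (3), from world to camera coordinates, as OpenCV has them. Camera axes: x right, y down, z forward; pixel columns grow to the right and rows downward; lengths in m; the calibration is good to about 2 mm. A picture is of the moment at which its call begins. There is no depth.
- r.hand_in(): hands the job in, once; it reports no verdict.
The state is a dict: "clock": time; "joints": joint angles; "qvel": joint speeds; "tau": joint torques, N m; "tcp_pos": TCP position; "orientation": TCP orientation; "contact_force": force on the tool from outside, world axes, zero at the start; "moment": the same for the moment, N m; "grip_width": finger opening in m.
Only numpy, scipy, OpenCV 4.12 (cv2) and the standard library are available. Lean on these libraries where they do the work, as an engineer would, in place of code of your own. Each camera call takes 0.05 s, during which the arm holds its last target. There are 200 camera calls.

## Working session

There is one attempt and no reset: what is moved stays moved. The work goes in short steps, Python scripts to look and compute and a tool call to move; the robot and the scene stay as the last step left them, time stands still between calls to the robot, and variables do not carry over. Pictures are saved under pics/ and viewed, about 8 in all and at most 12, crops included, and the job is handed in when it is done.

Besides the shell and the picture viewer there is one more tool, called in YAML: its name, and indented under it one key for each argument. send_rows: Moves the arm, as the interface text tells. Shift numbers are shares of 150 mm and turn numbers shares of 180 degrees, none past 1 either way. Its arguments: {"type":"object","properties":{"deltas":{"type":"array","items":{"type":"array","items":{"type":"number"}}},"squeeze":{"type":"number"}},"required":["deltas"]}

```bash
mkdir -p pics; python3 - <<'E'
from bench import r
import cv2,pickle
o=r.get_obs();print({k:o[k] for k in('clock','tcp_pos','orientation','grip_width','contact_force')})
for n in("top","scene"):
    f=r.grab_frame(n);pickle.dump(f,open(f'{n}0.pkl','wb'));cv2.imwrite(f'pics/{n}0.png',f['pixels'][:,:,::-1])
    print(f['camera_matrix'],f['rvec'],f['tvec'])
E
```

```text
{'clock': 0.0, 'tcp_pos': array([0.27799271, 0.61447315, 0.24131374]), 'orientation': array([-6.62195838e-01, -3.07080628e+00,  2.88375964e-03]), 'grip_width': 0.08532387627716369, 'contact_force': array([-0.3735566 ,  0.24030633,  0.65239068])}
[[557.94836863   0.         305.61218978]
 [  0.         557.94836863 236.19591968]
 [  0.           0.           1.        ]] [ 2.18113378 -2.20554962  0.09476591] [-0.01042699  0.53460818  1.38228442]
[[446.09982864   0.         322.98724128]
 [  0.         446.09982864 238.19730488]
 [  0.           0.           1.        ]] [ 0.79946131  2.42768454 -1.29414526] [ 0.44728858 -0.1212349   1.34043624]
```

View pics/top0.png

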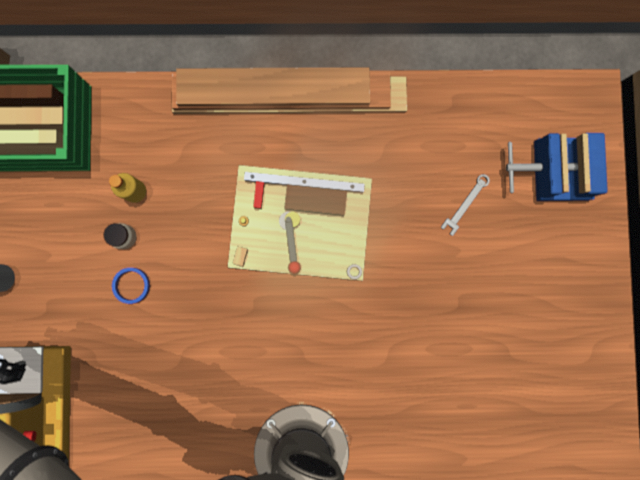

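View pics/scene0.png

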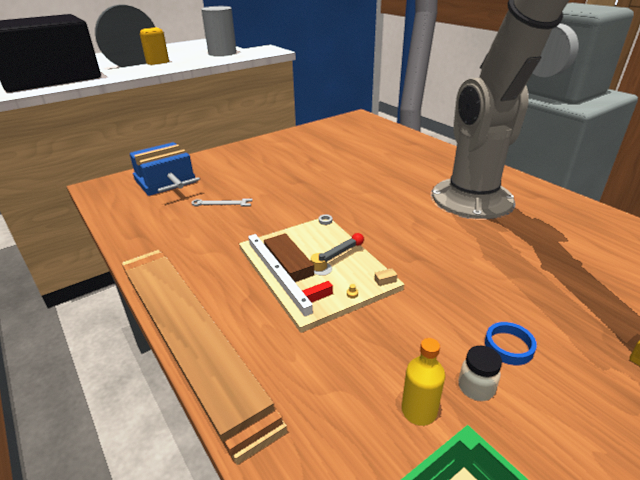

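The top view shows the jig corners near (238,166), (371,178), (364,280) and (228,268). The board spans about (286–347, 186–215), the stop is near (259,195), the pivot near (290,221) and the knob at (294,267). Next I'll measure these.

```bash
cat > h.py <<'E'
import cv2,numpy as np,pickle
from scipy.spatial.transform import Rotation as R
def ray(f,uv,z):
    K=f['camera_matrix'];M=cv2.Rodrigues(np.array(f['rvec']))[0];C=-M.T@np.ravel(f['tvec'])
    uv=np.atleast_2d(uv).astype(float);d=np.c_[uv,np.ones(len(uv))]@np.linalg.inv(K).T@M
    return C+d*((z-C[2])/d[:,2:])
def masks(f,box):
    x0,y0,x1,y1=box;hsv=cv2.cvtColor(f['pixels'],cv2.COLOR_RGB2HSV);m=np.zeros(hsv.shape[:2],np.uint8);m[y0:y1,x0:x1]=1
    H,S,V=[hsv[...,i].astype(int) for i in range(3)]
    red=((H<5)|(H>174))&(S>170)&(V>90)
    ply=(H>20)&(H<36)&(V>150)&(S>40)
    board=(H<16)&(V<125)&(S>70)&~red
    return {k:(v&(m>0)).astype(np.uint8) for k,v in dict(red=red,ply=ply,board=board).items()}
def blobs(m,amin=20):
    n,l,s,c=cv2.connectedComponentsWithStats(m)
    return [(s[i,4],c[i],(l==i).astype(np.uint8)) for i in range(1,n) if s[i,4]>=amin]
def rect(m,f,z):
    p=np.argwhere(m)[:,::-1];q=ray(f,p,z)[:,:2]
    return cv2.minAreaRect((q*1000).astype(np.float32))
E
python3 - <<'E'
from h import *
f=pickle.load(open('top0.pkl','rb'));b=(215,155,385,290)
m=masks(f,b)
P=max(blobs(m['ply']),key=lambda t:t[0]);full=cv2.convexHull(np.argwhere(P[2])[:,::-1].astype(np.int32))
q=ray(f,full[:,0],.018)[:,:2]*1000
print('jig',P[0],cv2.minAreaRect(q.astype(np.float32)))
for a,c,l in blobs(m['red'],8): print('red',a,c,ray(f,c,.044 if c[1]<230 else .046),rect(l,f,.044))
for a,c,l in blobs(m['board'],40): print('board',a,c,ray(f,c,.05),rect(l,f,.05))
s=pickle.load(open('scene0.pkl','rb'));
im=cv2.resize(f['pixels'][155:290,220:380],None,fx=5,fy=5,interpolation=cv2.INTER_CUBIC)
cv2.imwrite('pics/crop0.png',im[:600,:,::-1])
E
```

```text
jig 5607 ((570.299072265625, -2.390777587890625), (338.5849609375, 259.7073059082031), 83.72761535644531)
red 178 [258.46067416 194.32022472] [[0.6378617  0.09957715 0.044     ]] ((637.03955078125, 99.29043579101562), (18.129566192626953, 62.753822326660156), 84.76908874511719)
```

View pics/crop0.png

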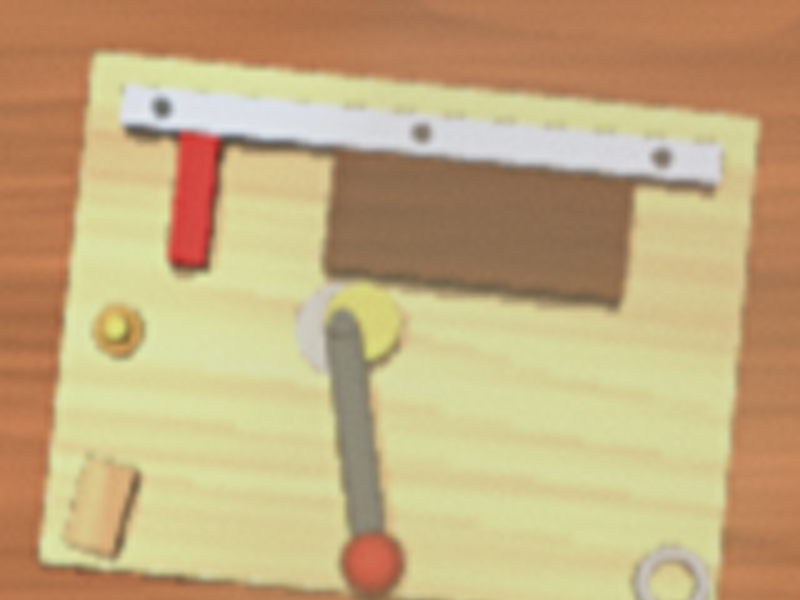

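```bash
python3 - <<'E'
from h import *
f=pickle.load(open('top0.pkl','rb'))
c=np.array([.5703,-.0024])
px=lambda p:np.array(p)/5+[220,155]-0.4
for a in (-np.radians(6.27),-np.radians(5.6)):
    M=np.array([[np.cos(a),-np.sin(a)],[np.sin(a),np.cos(a)]])
    J=lambda p,z:np.round((ray(f,px(p),z)[:,:2]-c)@M*1000,1)
    print('board top',J([(332,152),(633,185),(620,303),(325,272)],.05).tolist())
    print('pivot',J((343,325),.054),'knob',J((372,563),.046),'offcut',J((100,505),.04),'nut',J((118,328),.044),'bush',J((672,580),.03))
    print('fence face',J([(122,128),(720,185)],.044).tolist(),'stop',J([(219,140),(208,268)],.044).tolist())
    print('fence pt w',c+M@[.09,0],'stop',c+M@[.057,.1],'pivot w',c+M@[.001,.03])
E
```

```text
board top [[85.1, 43.0], [83.6, -106.6], [24.5, -105.7], [25.4, 40.5]]
pivot [[-0.2 29. ]] knob [[-114.7    3.3]] offcut [[-99.3 139.5]] nut [[-11.7 139.5]] bush [[-108.3 -145.7]]
fence face [[87.5, 148.0], [88.9, -150.1]] stop [[86.4, 99.6], [22.3, 98.4]]
fence pt w [ 0.65976164 -0.01222925] stop [0.63788043 0.09077664] pivot w [0.57457043 0.02731133]
board top [[85.5, 42.1], [82.3, -107.6], [23.3, -105.9], [25.8, 40.2]]
pivot [[ 0.1 29. ]] knob [[-114.7    4.7]] offcut [[-97.7 140.7]] nut [[-10.1 139.6]] bush [[-110.  -144.4]]
fence face [[89.3, 147.0], [87.1, -151.1]] stop [[87.5, 98.6], [23.5, 98.2]]
fence pt w [ 0.65987047 -0.01118246] stop [0.63678625 0.09156051] pivot w [0.57422271 0.02735924]
```

The jig sits at (0.570, -0.002) with a yaw of about -6°. The board's centre is at jig (56, -32), so it is about 57 mm short of the stop. The lever is at about 0.25 rad. Next is a helper that turns world targets into rows.

```bash
cat > go.py <<'E'
import sys
from h import *
from bench import r
A=np.radians(-6.0);C=np.array([.5703,-.0024])
def w(x,y): 
    return C+np.array([[np.cos(A),-np.sin(A)],[np.sin(A),np.cos(A)]])@[x,y]
def tgt(x,y,z,ydeg):  # jig xy (m), tcp z, jig azimuth of tool y
    t=np.radians(ydeg)+A; yv=np.array([np.cos(t),np.sin(t),0]); zv=np.array([0,0,-1.]);
    return np.r_[w(x,y),z],R.from_matrix(np.c_[np.cross(yv,zv),yv,zv])
def frac(p,Q,p0=None,Q0=None):
    o=r.get_obs()
    if p0 is None: p0,Q0=np.array(o['tcp_pos']),R.from_rotvec(o['orientation'])
    return np.round(np.r_[Q0.inv().apply(p-p0)/.15,(Q0.inv()*Q).as_rotvec()/np.pi],3)
def where():
    o=r.get_obs();p=np.array(o['tcp_pos'][:2])-C
    yv=R.from_rotvec(o['orientation']).as_matrix()[:,1]
    print('t',o['clock'],'jig',np.round([p@[np.cos(A),np.sin(A)],p@[-np.sin(A),np.cos(A)]],4),'z',o['tcp_pos'][2],'yaz',np.degrees(np.arctan2(yv[1],yv[0])-A).round(1),'F',np.round(o['contact_force'],1),'j',np.round(o['joints'],2),o['grip_width'])
E
python3 - <<'E'
from go import *
where();print(frac(*tgt(.056,-.14,.2,-90)));print(frac(*tgt(.056,-.14,.2,0)))
E
```

```text
t 0.1 jig [-0.3552  0.583 ] z 0.2414014299696459 yaz 71.7 F [-0.6  0.3  0.3] j [-1.25  0.48  0.02  1.56 -0.01  1.11 -0.08] 0.0852872547521562
[-4.118e+00 -3.712e+00  2.830e-01 -0.000e+00  1.000e-03  8.980e-01]
[-4.118 -3.712  0.283 -0.     0.     0.398]
```

send_rows:
  deltas:
    - [0,-0.2,-0.18,0,0,0,0]
    - [0,-0.4,-0.36,0,0,0,0]
    - [0,-0.6,-0.54,0,0,0,0]
    - [0,-0.8,-0.72,0,0,0,0]
    - [0,-1,-0.9,0,0,0,0]
    - [0,-1,-0.9,0,0,0,0]
  squeeze: 20

```text
clock: 0.6
tcp_pos: [0.3641, 0.4213, 0.242]
orientation: [0.679, 3.065, -0.007]
contact_force: [0.9, -0.6, -0.7]
grip_width: 0.0126
```

send_rows:
  deltas:
    - [0,-0.2,-0.18,0,0,0,0]
    - [0,-0.4,-0.36,0,0,0,0]
    - [0,-0.6,-0.54,0,0,0,0]
    - [0,-0.8,-0.72,0,0,0,0]
    - [0,-1,-0.9,0,0,0,0]
    - [0,-1,-0.9,0,0,0,0]

```text
clock: 1.1
tcp_pos: [0.4434, 0.2368, 0.2422]
orientation: [0.68, 3.066, -0.005]
contact_force: [-0.2, -0.3, -0.1]
grip_width: 0.0
```

send_rows:
  deltas:
    - [0,-0.2,-0.18,0,0,0,0]
    - [0,-0.4,-0.36,0,0,0,0]
    - [0,-0.6,-0.54,0,0,0,0]
    - [0,-0.8,-0.72,0,0,0,0]
    - [0,-1,-0.9,0,0,0,0]
    - [0,-1,-0.9,0,0,0,0]

```text
clock: 1.6
tcp_pos: [0.5236, 0.0519, 0.2426]
orientation: [0.679, 3.065, -0.005]
contact_force: [0.7, -0.6, 0.1]
grip_width: 0.0004
```

send_rows:
  deltas:
    - [0,-0.2,-0.18,0,0,0,0.04]
    - [0,-0.4,-0.36,0,0,0,0.08]
    - [0,-0.6,-0.54,0,0,0,0.12]
    - [0,-0.8,-0.72,0,0,0,0.16]
    - [0,-1,-0.9,0,0,0,0.2]
    - [0,-1,-0.9,0,0,0,0.24]
    - [0,-1,-0.9,0,0,0,0.28]
    - [0,-1,-0.9,0,0,0,0.32]
    - [0,-1,-0.9,0,0,0,0.36]
    - [0,-1,-0.9,0,0,0,0.4]
    - [0,-1,-0.9,0,0,0,0.44]
    - [0,-1,-0.9,0,0,0,0.44]

```text
clock: 2.6
tcp_pos: [0.6023, -0.1233, 0.2418]
orientation: [-2.471, -1.939, 0.001]
contact_force: [0.3, -0.9, -0.2]
grip_width: -0.0004
```

```bash
python3 - <<'E'
from go import *
where();print(frac(*tgt(.056,-.142,.12,-90)))
E
```

```text
t 2.6 jig [ 0.0445 -0.1169] z 0.2417509279920495 yaz -7.8 F [ 0.3 -0.9 -0.2] j [-0.39  0.44  0.66  1.74 -0.3   1.07  0.14] -0.0004251848855390866
[-0.155  0.099  0.812 -0.     0.     0.457]
```

send_rows:
  deltas:
    - [0,-0.155,0.1,0.1,0,0,0.04]
    - [0,-0.155,0.1,0.2,0,0,0.08]
    - [0,-0.155,0.1,0.3,0,0,0.12]
    - [0,-0.155,0.1,0.4,0,0,0.16]
    - [0,-0.155,0.1,0.5,0,0,0.2]
    - [0,-0.155,0.1,0.6,0,0,0.24]
    - [0,-0.155,0.1,0.7,0,0,0.28]
    - [0,-0.155,0.1,0.8,0,0,0.32]
    - [0,-0.155,0.1,0.81,0,0,0.36]
    - [0,-0.155,0.1,0.81,0,0,0.4]
    - [0,-0.155,0.1,0.81,0,0,0.43]
    - [0,-0.155,0.1,0.81,0,0,0.457]
    - [0,-0.155,0.1,0.81,0,0,0.457]
    - [0,-0.155,0.1,0.81,0,0,0.457]

```text
clock: 3.77
tcp_pos: [0.6114, -0.1498, 0.1204]
orientation: [3.138, -0.151, -0.001]
contact_force: [-0.6, 0.2, -0.8]
grip_width: -0.0001
```

```bash
python3 - <<'E'
from go import *
where();print(frac(*tgt(.056,-.142,.041,-90)))
for n in("top","scene"):
    f=r.grab_frame(n);im=f['pixels'][155:290,220:380] if n=='top' else f['pixels'][195:330,220:420]
    cv2.imwrite(f'pics/{n}1.png',cv2.resize(im,None,fx=4,fy=4,interpolation=cv2.INTER_CUBIC)[:,:,::-1])
E
```

```text
t 3.7667 jig [ 0.0563 -0.1423] z 0.12035189387482645 yaz -89.5 F [-0.6  0.2 -0.8] j [-0.48  0.73  0.92  1.81 -0.71  0.96 -0.92] -5.153122268197316e-05
[-0.002 -0.002  0.529  0.     0.     0.003]
```

View pics/scene1.png

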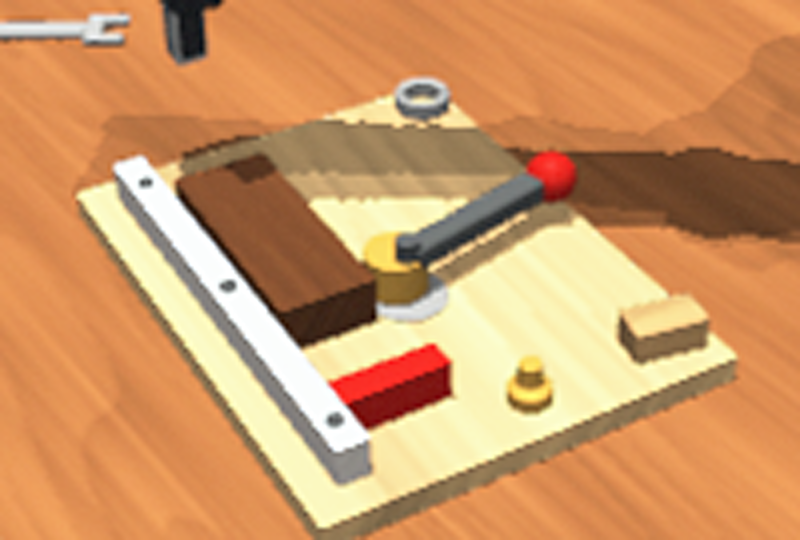

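The shut fingertips, at (188,55), are above and beyond the board's -y end at about (225,165). The space below them is clear, so I'll descend.

send_rows:
  deltas:
    - [0,0,0,0.15,0,0,0]
    - [0,0,0,0.3,0,0,0]
    - [0,0,0,0.42,0,0,0]
    - [0,0,0,0.5,0,0,0.003]
    - [0,0,0,0.53,0,0,0.003]
    - [0,0,0,0.53,0,0,0.003]

```text
clock: 4.37
tcp_pos: [0.611, -0.1503, 0.0406]
orientation: [-3.137, 0.173, 0.002]
contact_force: [0.0, 0.3, 0.3]
grip_width: 0.0002
```

```bash
python3 - <<'E'
from go import *
where();print(frac(*tgt(.056,-.062,.041,-90)))
E
```

```text
t 4.3667 jig [ 0.0559 -0.1429] z 0.040558247480005506 yaz -90.3 F [0.  0.3 0.3] j [-0.42  0.83  0.82  1.85 -0.81  0.84 -0.86] 0.00020487624401761218
[-0.002 -0.539 -0.003 -0.     0.    -0.002]
```

send_rows:
  deltas:
    - [0,0,-0.02,0,0,0,0]
    - [0,0,-0.04,0,0,0,0]
    - [0,0,-0.06,0,0,0,0]
    - [0,0,-0.08,0,0,0,0]
    - [0,0,-0.1,0,0,0,0]
    - [0,0,-0.12,0,0,0,0]
    - [0,0,-0.14,0,0,0,0]
    - [0,0,-0.16,0,0,0,0]
    - [0,0,-0.18,0,0,0,0]
    - [0,0,-0.2,0,0,0,0]
    - [0,0,-0.22,0,0,0,0]
    - [0,0,-0.24,0,0,0,0]
    - [0,0,-0.26,0,0,0,0]
    - [0,0,-0.28,0,0,0,0]
    - [0,0,-0.3,0,0,0,0]
    - [0,0,-0.32,0,0,0,0]
    - [0,0,-0.34,0,0,0,0]
    - [0,0,-0.36,0,0,0,0]
    - [0,0,-0.38,0,0,0,0]
    - [0,0,-0.4,0,0,0,0]

```text
clock: 6.03
tcp_pos: [0.6181, -0.0905, 0.0413]
orientation: [3.137, -0.174, 0.0]
contact_force: [-0.5, -3.0, 2.0]
grip_width: -0.0002
```

```bash
python3 - <<'E'
from go import *
where()
for n in("top","scene"):
    f=r.grab_frame(n);pickle.dump(f,open(f'{n}2.pkl','wb'));im=f['pixels'][165:285,225:380] if n=='top' else f['pixels'][215:335,230:385]
    cv2.imwrite(f'pics/{n}2.png',cv2.resize(im,None,fx=5,fy=5,interpolation=cv2.INTER_CUBIC)[:,:,::-1])
E
```

```text
t 6.0333 jig [ 0.0567 -0.0826] z 0.041304263635687066 yaz -90.3 F [-0.5 -3.   2. ] j [-0.52  0.82  0.83  1.86 -0.81  0.84 -0.95] -0.0002029672289010515
```

View pics/scene2.png

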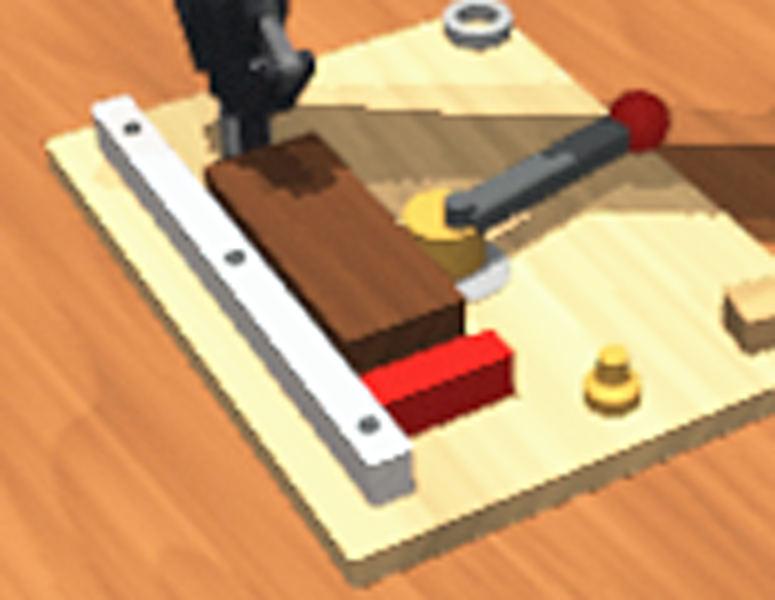

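The board has slid along the fence under about 3 N. A gap of roughly 15–20 mm to the stop is left, near (410,365). I'll continue slowly.

send_rows:
  deltas:
    - [0,0,-0.01,0,0,0,0]
    - [0,0,-0.02,0,0,0,0]
    - [0,0,-0.03,0,0,0,0]
    - [0,0,-0.04,0,0,0,0]
    - [0,0,-0.05,0,0,0,0]
    - [0,0,-0.06,0,0,0,0]
    - [0,0,-0.07,0,0,0,0]
    - [0,0,-0.08,0,0,0,0]
    - [0,0,-0.09,0,0,0,0]
    - [0,0,-0.095,0,0,0,0]

```text
clock: 6.97
tcp_pos: [0.6197, -0.0762, 0.0413]
orientation: [-3.137, 0.173, 0.0]
contact_force: [0.1, -0.1, -0.6]
grip_width: 0.0002
```

```bash
python3 - <<'E'
from go import *
where()
f=r.grab_frame('scene');im=f['pixels'][215:335,230:385]
cv2.imwrite(f'pics/s3.png',cv2.resize(im,None,fx=5,fy=5,interpolation=cv2.INTER_CUBIC)[:,:,::-1])
E
```

```text
t 6.9667 jig [ 0.0568 -0.0683] z 0.04126884485311002 yaz -90.3 F [ 0.1 -0.1 -0.6] j [-0.54  0.82  0.83  1.86 -0.81  0.84 -0.97] 0.00015024930771543942
```

View pics/s3.png

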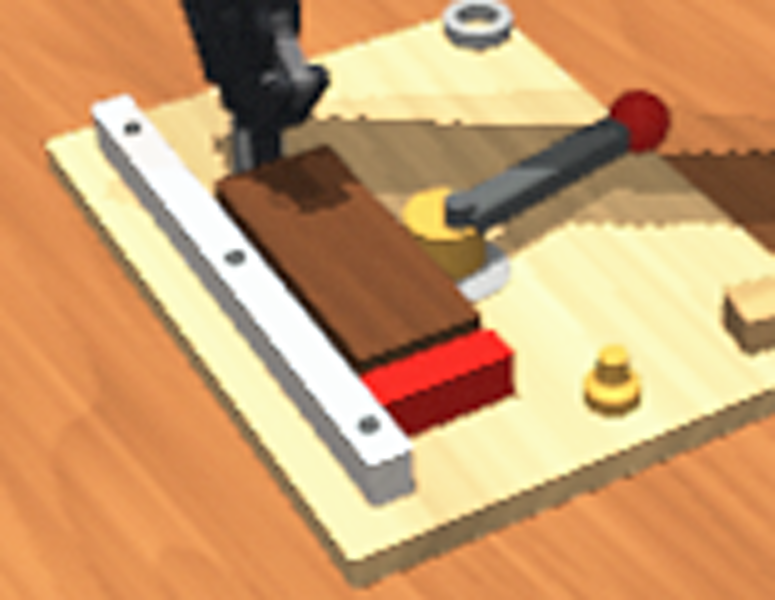

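The board is now within about 5 mm of the stop. From here I'll use small steps and watch the force.

send_rows:
  deltas:
    - [0,0,-0.007,0,0,0,0]
    - [0,0,-0.014,0,0,0,0]
    - [0,0,-0.02,0,0,0,0]

```text
clock: 7.27
tcp_pos: [0.62, -0.0736, 0.0413]
orientation: [3.137, -0.174, 0.0]
contact_force: [-0.1, -1.1, -1.6]
grip_width: 0.0003
```

send_rows:
  deltas:
    - [0,0,-0.007,0,0,0,0]
    - [0,0,-0.007,0,0,0,0]

```text
clock: 7.43
tcp_pos: [0.62, -0.0732, 0.0414]
orientation: [3.136, -0.174, 0.0]
contact_force: [-0.2, -2.6, -0.8]
grip_width: -0.0001
```

send_rows:
  deltas:
    - [0,0,-0.007,0,0,0,0]
    - [0,0,-0.007,0,0,0,0]

```text
clock: 7.6
tcp_pos: [0.62, -0.0731, 0.0415]
orientation: [3.134, -0.176, 0.001]
contact_force: [0.3, -5.0, -0.7]
grip_width: -0.0005
```

send_rows:
  deltas:
    - [0,0,-0.007,0,0,0,0]
    - [0,0,-0.007,0,0,0,0]

```text
clock: 7.77
tcp_pos: [0.62, -0.0731, 0.0416]
orientation: [3.133, -0.177, 0.001]
contact_force: [-0.0, -7.6, -1.2]
grip_width: -0.0002
```

```bash
python3 - <<'E'
from go import *
where()
f=r.grab_frame('scene');im=f['pixels'][215:335,230:385]
cv2.imwrite(f'pics/s4.png',cv2.resize(im,None,fx=5,fy=5,interpolation=cv2.INTER_CUBIC)[:,:,::-1])
E
```

```text
t 7.7667 jig [ 0.0568 -0.0651] z 0.04161634028119428 yaz -90.5 F [-0.  -7.6 -1.2] j [-0.55  0.82  0.83  1.86 -0.81  0.84 -0.98] -0.0001603208371526668
```

View pics/s4.png

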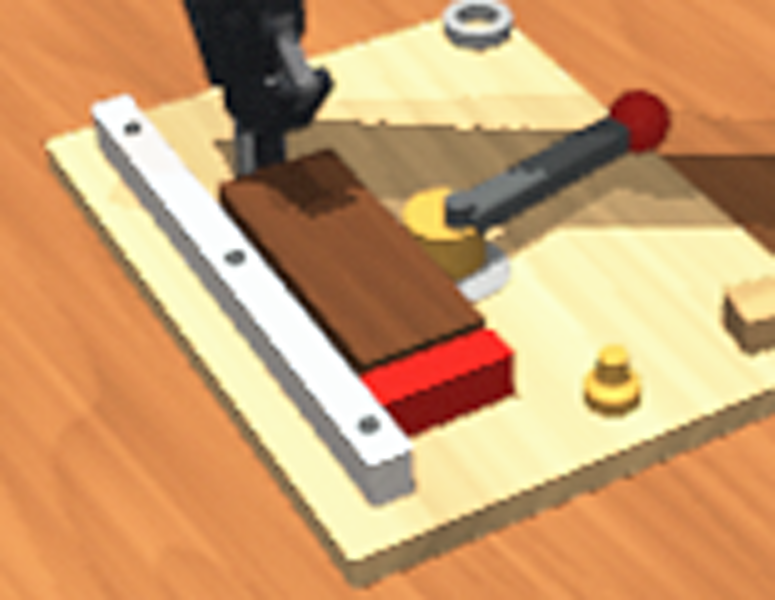

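The board is seated: its top edge meets the stop, and the force rose to 7.6 N with no further motion. I'll back off, then lift.

send_rows:
  deltas:
    - [0,0,0.05,0,0,0,0]
    - [0,0,0.12,0,0,0,0]
    - [0,0,0.2,0,0,0,0]
    - [0,0,0.2,-0.2,0,0,0]
    - [0,0,0.2,-0.4,0,0,0]
    - [0,0,0.2,-0.6,0,0,0]
    - [0,0,0.2,-0.75,0,0,0]
    - [0,0,0.2,-0.75,0,0,0]

```text
clock: 8.48
tcp_pos: [0.6193, -0.1025, 0.1587]
orientation: [3.137, -0.176, 0.012]
contact_force: [-0.2, -1.1, 0.0]
grip_width: 0.0003
```

```bash
python3 - <<'E'
from go import *
where()
print(frac(*tgt(-.0906,.0508,.15,-78)))
f=r.grab_frame('top');pickle.dump(f,open('top5.pkl','wb'))
m=masks(f,(215,155,385,290))
for a,c,l in blobs(m['red'],5): print(a,c,(ray(f,c,.046)[0,:2]-C)@np.array([[np.cos(A),-np.sin(A)],[np.sin(A),np.cos(A)]]))
E
```

```text
t 8.4833 jig [ 0.0592 -0.0944] z 0.15870672490872598 yaz -90.4 F [-0.2 -1.1  0. ] j [-0.59  0.69  0.98  1.8  -0.67  1.01 -1.03] 0.00029518704292177993
[-1.006 -0.961  0.051  0.    -0.002 -0.069]
169 [258.36094675 194.4260355 ] [0.05596824 0.1085345 ]
```

send_rows:
  deltas:
    - [0,-0.15,-0.15,0,0,0,-0.01]
    - [0,-0.35,-0.35,0,0,0,-0.03]
    - [0,-0.55,-0.55,0,0,0,-0.05]
    - [0,-0.75,-0.75,0,0,0,-0.07]
    - [0,-0.95,-0.9,0,0,0,-0.07]
    - [0,-1,-0.96,0.05,0,0,-0.07]
    - [0,-1,-0.96,0.05,0,0,-0.07]
    - [0,-1,-0.96,0.05,0,0,-0.07]

```text
clock: 9.2
tcp_pos: [0.4834, 0.0595, 0.1457]
orientation: [3.136, 0.174, -0.002]
contact_force: [0.1, -1.6, -0.2]
grip_width: 0.0002
```

```bash
python3 - <<'E'
from go import *
where()
print(frac(*tgt(-.0906,.0508,.042,-78)))
f=r.grab_frame('scene');im=f['pixels'][195:345,230:430]
cv2.imwrite(f'pics/s6.png',cv2.resize(im,None,fx=4,fy=4,interpolation=cv2.INTER_CUBIC)[:,:,::-1])
E
```

```text
t 9.2 jig [-0.0929  0.0525] z 0.14572269371578742 yaz -77.7 F [ 0.1 -1.6 -0.2] j [-1.06  0.49  1.04  2.13 -0.58  0.84 -1.12] 0.00023629702989192257
[0.013 0.014 0.691 0.    0.    0.002]
```

View pics/s6.png

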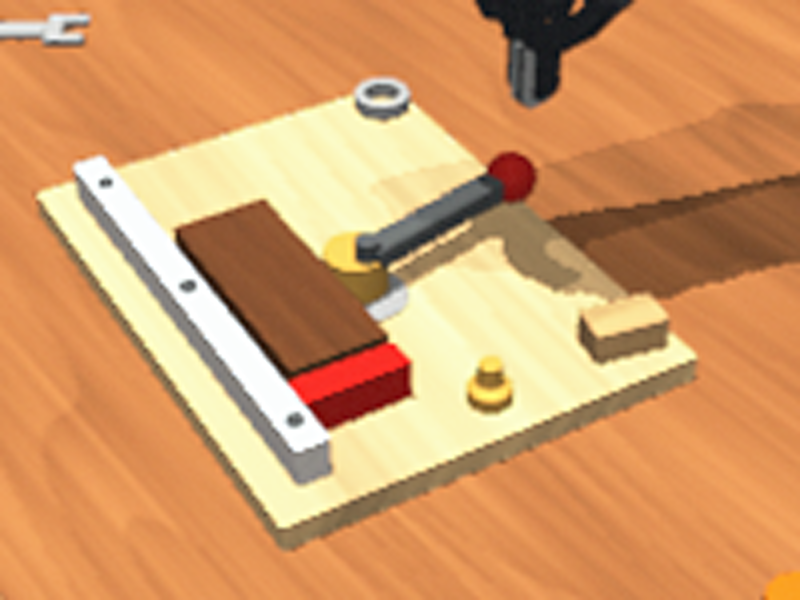

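The view shows the board seated, the lever unmoved with its knob at (512,175), and the hand above the free +y side of the arm. I'll descend.

send_rows:
  deltas:
    - [0,0.013,0,0.15,0,0,0]
    - [0,0.013,0,0.3,0,0,0]
    - [0,0.013,0,0.45,0,0,0]
    - [0,0.013,0,0.58,0,0,0]
    - [0,0.013,0,0.66,0,0,0]
    - [0,0.013,0,0.69,0,0,0]
    - [0,0.013,0,0.69,0,0,0]

```text
clock: 9.83
tcp_pos: [0.4863, 0.0575, 0.0421]
orientation: [3.136, 0.167, -0.001]
contact_force: [-0.3, 0.1, 0.7]
grip_width: -0.0003
```

```bash
cat > arc.py <<'E'
from go import *
def pose(q,d=.024,z=.042,rad=.085):
    p=q-3.17;c,s=np.cos(p),np.sin(p)
    return tgt(.001+rad*c+d*s,.03+rad*s-d*c,z,np.degrees(p)+90)
def rows(qs,**k):
    for q in qs: print(round(q,2),frac(*pose(q,**k)).tolist())
E
python3 - <<'E'
from arc import *
where();rows(np.arange(.2,.85,.05))
E
```

```text
t 9.8333 jig [-0.0898  0.0508] z 0.042114808388711164 yaz -77.9 F [-0.3  0.1  0.7] j [-0.86  0.64  0.8   2.18 -0.79  0.65 -0.95] -0.0002761423551221867
0.2 [0.003, 0.08, 0.001, 0.0, 0.0, 0.013]
0.25 [-0.005, 0.109, 0.001, 0.0, 0.0, -0.003]
0.3 [-0.012, 0.137, 0.001, 0.0, 0.0, -0.019]
0.35 [-0.018, 0.166, 0.001, 0.0, 0.0, -0.035]
0.4 [-0.022, 0.195, 0.001, 0.0, 0.0, -0.051]
0.45 [-0.024, 0.225, 0.001, 0.0, 0.0, -0.067]
0.5 [-0.026, 0.254, 0.001, 0.0, 0.0, -0.083]
0.55 [-0.025, 0.283, 0.001, 0.0, 0.0, -0.099]
0.6 [-0.024, 0.313, 0.001, 0.0, 0.0, -0.115]
0.65 [-0.02, 0.342, 0.001, 0.0, 0.0, -0.131]
0.7 [-0.016, 0.371, 0.001, 0.0, 0.0, -0.147]
0.75 [-0.009, 0.4, 0.001, 0.0, 0.0, -0.163]
0.8 [-0.002, 0.428, 0.001, 0.0, 0.0, -0.178]
```

send_rows:
  deltas:
    - [0,0,0.04,0,0,0,0]
    - [0,0,0.07,0,0,0,0]
    - [0,-0.003,0.09,0,0,0,0]
    - [0,-0.005,0.109,0,0,0,-0.003]
    - [0,-0.009,0.123,0,0,0,-0.011]
    - [0,-0.012,0.137,0,0,0,-0.019]
    - [0,-0.015,0.152,0,0,0,-0.027]
    - [0,-0.018,0.166,0,0,0,-0.035]
    - [0,-0.02,0.18,0,0,0,-0.043]
    - [0,-0.022,0.195,0,0,0,-0.051]
    - [0,-0.023,0.21,0,0,0,-0.059]
    - [0,-0.024,0.225,0,0,0,-0.067]
    - [0,-0.026,0.254,0,0,0,-0.083]
    - [0,-0.025,0.283,0,0,0,-0.099]
    - [0,-0.024,0.313,0,0,0,-0.115]
    - [0,-0.02,0.342,0,0,0,-0.131]
    - [0,-0.016,0.371,0,0,0,-0.147]

```text
clock: 11.25
tcp_pos: [0.4886, 0.0036, 0.0425]
orientation: [-3.012, -0.89, 0.002]
contact_force: [-1.9, 1.3, 0.4]
grip_width: -0.0002
```

```bash
python3 - <<'E'
from arc import *
where();rows(np.arange(.75,1.3,.05))
f=r.grab_frame('scene');im=f['pixels'][195:345,230:430]
cv2.imwrite(f'pics/s7.png',cv2.resize(im,None,fx=4,fy=4,interpolation=cv2.INTER_CUBIC)[:,:,::-1])
E
```

```text
t 11.25 jig [-0.0818 -0.0026] z 0.04253834966001914 yaz -51.1 F [-1.9  1.3  0.4] j [-0.66  0.59  0.68  2.17 -0.66  0.6  -0.5 ] -0.0002434644963550032
0.75 [-0.007, 0.042, 0.004, -0.0, 0.0, -0.013]
0.8 [-0.013, 0.071, 0.004, -0.0, 0.0, -0.029]
0.85 [-0.017, 0.1, 0.004, -0.0, 0.0, -0.045]
0.9 [-0.021, 0.129, 0.004, -0.0, 0.0, -0.061]
0.95 [-0.022, 0.158, 0.003, -0.0, 0.0, -0.077]
1.0 [-0.022, 0.188, 0.003, -0.0, 0.0, -0.093]
1.05 [-0.021, 0.217, 0.003, -0.0, 0.0, -0.109]
1.1 [-0.019, 0.247, 0.003, -0.0, 0.0, -0.125]
1.15 [-0.014, 0.276, 0.003, -0.0, 0.0, -0.141]
1.2 [-0.009, 0.305, 0.003, -0.0, 0.0, -0.157]
1.25 [-0.002, 0.333, 0.003, -0.0, 0.0, -0.173]
```

View pics/s7.png

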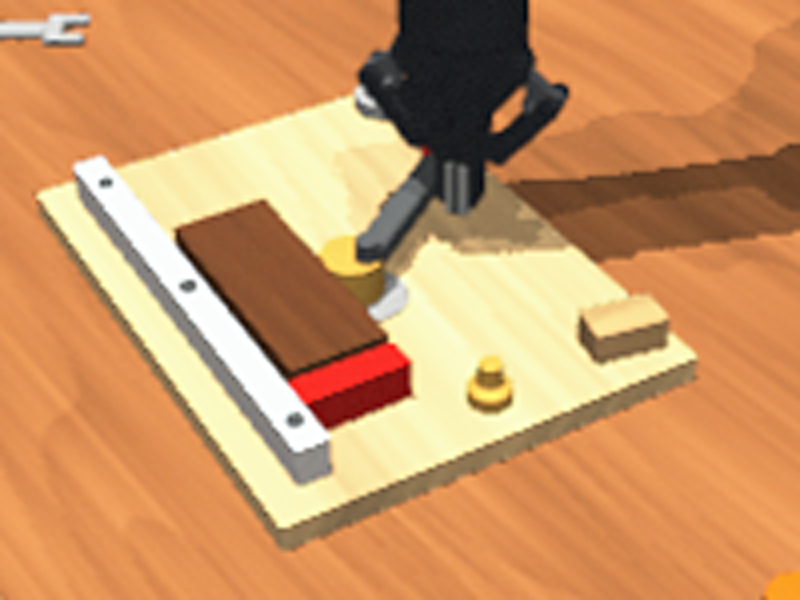

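The arm is turning with the finger at about 2 N. The fingertip is at (460,205) on the arm's near side, and the board hasn't moved. I'll go on around the arc.

send_rows:
  deltas:
    - [0,-0.007,0.042,0,0,0,-0.013]
    - [0,-0.013,0.071,0,0,0,-0.029]
    - [0,-0.017,0.1,0,0,0,-0.045]
    - [0,-0.021,0.129,0,0,0,-0.061]
    - [0,-0.022,0.158,0,0,0,-0.077]
    - [0,-0.022,0.188,0,0,0,-0.093]
    - [0,-0.021,0.217,0,0,0,-0.109]
    - [0,-0.019,0.247,0,0,0,-0.125]
    - [0,-0.016,0.262,0,0,0,-0.133]
    - [0,-0.014,0.276,0,0,0,-0.141]
    - [0,-0.012,0.29,0,0,0,-0.149]
    - [0,-0.009,0.305,0,0,0,-0.157]

```text
clock: 12.3
tcp_pos: [0.5125, -0.0354, 0.0425]
orientation: [-2.706, -1.596, 0.002]
contact_force: [-2.2, 0.2, -0.5]
grip_width: 0.0002
```

```bash
python3 - <<'E'
from arc import *
where();rows(np.arange(1.2,1.7,.05))
E
```

```text
t 12.3 jig [-0.054  -0.0388] z 0.04253599026339672 yaz -22.9 F [-2.2  0.2 -0.5] j [-0.48  0.57  0.54  2.11 -0.53  0.59 -0.06] 0.00020245184119030313
1.2 [-0.001, -0.0, 0.004, -0.0, 0.0, -0.0]
1.25 [-0.009, 0.028, 0.004, -0.0, 0.0, -0.016]
1.3 [-0.014, 0.057, 0.004, -0.0, 0.0, -0.032]
1.35 [-0.019, 0.086, 0.004, -0.0, 0.0, -0.048]
1.4 [-0.022, 0.115, 0.003, -0.0, 0.0, -0.064]
1.45 [-0.023, 0.145, 0.003, -0.0, 0.0, -0.08]
1.5 [-0.023, 0.174, 0.003, -0.0, 0.0, -0.096]
1.55 [-0.022, 0.204, 0.003, -0.0, 0.0, -0.112]
1.6 [-0.019, 0.233, 0.003, -0.0, 0.0, -0.128]
1.65 [-0.014, 0.262, 0.003, -0.0, 0.0, -0.144]
```

send_rows:
  deltas:
    - [0,-0.005,0.014,0,0,0,-0.008]
    - [0,-0.009,0.028,0,0,0,-0.016]
    - [0,-0.011,0.042,0,0,0,-0.024]
    - [0,-0.014,0.057,0,0,0,-0.032]
    - [0,-0.016,0.071,0,0,0,-0.04]
    - [0,-0.019,0.086,0,0,0,-0.048]
    - [0,-0.02,0.1,0,0,0,-0.056]
    - [0,-0.022,0.115,0,0,0,-0.064]

```text
clock: 12.97
tcp_pos: [0.5261, -0.0463, 0.0427]
orientation: [-2.53, -1.86, 0.001]
contact_force: [-4.7, 2.5, 1.4]
grip_width: -0.0002
```

```bash
python3 - <<'E'
from arc import *
where();rows(np.arange(1.4,1.75,.05))
E
```

```text
t 12.9667 jig [-0.0394 -0.0483] z 0.04268259852867398 yaz -11.4 F [-4.7  2.5  1.4] j [-0.41  0.58  0.49  2.08 -0.47  0.6   0.11] -0.00015671245291968967
1.4 [-0.002, 0.001, 0.005, -0.0, -0.0, 0.0]
1.45 [-0.009, 0.029, 0.005, -0.0, -0.0, -0.016]
1.5 [-0.015, 0.058, 0.004, -0.0, -0.0, -0.031]
1.55 [-0.02, 0.087, 0.004, -0.0, -0.0, -0.047]
1.6 [-0.022, 0.116, 0.004, -0.0, -0.0, -0.063]
1.65 [-0.024, 0.146, 0.004, -0.0, -0.0, -0.079]
1.7 [-0.024, 0.175, 0.004, -0.0, -0.0, -0.095]
1.75 [-0.023, 0.205, 0.004, -0.0, -0.0, -0.111]
```

send_rows:
  deltas:
    - [0,-0.005,0.014,0,0,0,-0.008]
    - [0,-0.009,0.029,0,0,0,-0.016]
    - [0,-0.012,0.044,0,0,0,-0.024]
    - [0,-0.015,0.058,0,0,0,-0.031]
    - [0,-0.018,0.073,0,0,0,-0.039]
    - [0,-0.02,0.087,0,0,0,-0.047]
    - [0,-0.02,0.095,0,0,0,-0.05]
    - [0,-0.02,0.095,0,0,0,-0.05]

```text
clock: 13.63
tcp_pos: [0.5374, -0.0528, 0.0426]
orientation: [-2.375, -2.05, 0.003]
contact_force: [-9.5, 3.4, 6.5]
grip_width: -0.0003
```

send_rows:
  deltas:
    - [0,-0.001,0.01,0,0,0,-0.006]
    - [0,-0.002,0.015,0,0,0,-0.008]
    - [0,-0.002,0.015,0,0,0,-0.008]

```text
clock: 13.88
tcp_pos: [0.5391, -0.0537, 0.0425]
orientation: [-2.349, -2.079, 0.004]
contact_force: [-9.3, 2.6, 6.5]
grip_width: -0.0005
```

```bash
python3 - <<'E'
from arc import *
where();rows([1.55,1.6,1.65,1.7])
E
```

```text
t 13.8833 jig [-0.0257 -0.0543] z 0.042536331791810635 yaz -1.0 F [-9.3  2.6  6.5] j [-0.35  0.58  0.44  2.04 -0.42  0.61  0.25] -0.0004595347591005074
1.55 [0.004, -0.01, 0.004, -0.002, -0.0, 0.01]
1.6 [-0.005, 0.019, 0.003, -0.002, -0.0, -0.006]
1.65 [-0.011, 0.047, 0.003, -0.002, -0.0, -0.022]
1.7 [-0.017, 0.076, 0.003, -0.002, -0.0, -0.037]
```

send_rows:
  deltas:
    - [0,-0.002,0.007,0,0,0,0]
    - [0,-0.004,0.014,0,0,0,0]
    - [0,-0.004,0.014,0,0,0,0]

```text
clock: 14.13
tcp_pos: [0.5409, -0.0542, 0.0425]
orientation: [-2.348, -2.079, 0.004]
contact_force: [-9.9, 2.8, 7.1]
grip_width: 0.0001
```

send_rows:
  deltas:
    - [0,0,0.007,0,0,0,0]
    - [0,0,0.01,0,0,0,0]

```text
clock: 14.3
tcp_pos: [0.542, -0.0545, 0.0424]
orientation: [-2.348, -2.079, 0.005]
contact_force: [-11.8, 3.8, 8.7]
grip_width: -0.0004
```

```bash
python3 - <<'E'
from arc import *
where();rows([1.55,1.6])
E
```

```text
t 14.3 jig [-0.0227 -0.0547] z 0.04242563648389568 yaz -1.0 F [-11.8   3.8   8.7] j [-0.35  0.59  0.44  2.03 -0.42  0.62  0.25] -0.0003566427609486206
1.55 [0.006, -0.029, 0.003, -0.002, -0.0, 0.01]
1.6 [-0.002, -0.001, 0.003, -0.002, -0.0, -0.006]
```

send_rows:
  deltas:
    - [0,0,0.007,0,0,0,0]
    - [0,0,0.01,0,0,0,0]

```text
clock: 14.47
tcp_pos: [0.5431, -0.0547, 0.0424]
orientation: [-2.348, -2.078, 0.006]
contact_force: [-14.0, 2.8, 10.1]
grip_width: -0.0003
```

```bash
python3 - <<'E'
from arc import *
where()
E
```

```text
t 14.4667 jig [-0.0216 -0.0548] z 0.04242066670229665 yaz -1.0 F [-14.    2.8  10.1] j [-0.35  0.59  0.44  2.03 -0.42  0.62  0.25] -0.0003449337216118802
```

send_rows:
  deltas:
    - [0,0,0.007,0,0,0,0]
    - [0,0,0.01,0,0,0,0]

```text
clock: 14.63
tcp_pos: [0.5431, -0.0547, 0.0422]
orientation: [-2.346, -2.077, 0.008]
contact_force: [-17.0, 3.1, 15.1]
grip_width: -0.0
```

send_rows:
  deltas:
    - [0,0,0,0,0,0,0]
    - [0,0,-0.02,0,0,0,0]
    - [0,0,-0.08,0,0,0,0]
    - [0,0,-0.18,0,0,0,0]
    - [0,0,-0.25,-0.05,0,0,0]
    - [0,0,-0.25,-0.3,0,0,0]
    - [0,0,-0.25,-0.55,0,0,0]
    - [0,0,-0.25,-0.8,0,0,0]
    - [0,0,-0.5,-1,0,0,0]
    - [0,0,-0.5,-1,0,0,0]
    - [0,0,-0.5,-1,0,0,0]

```text
clock: 15.55
tcp_pos: [0.474, -0.0462, 0.1949]
orientation: [2.352, 2.08, 0.009]
contact_force: [-0.4, 0.3, -0.6]
grip_width: -0.0002
```

```bash
python3 - <<'E'
from arc import *
where()
f=r.grab_frame('top');a=f['pixels'][165:285,225:385];pickle.dump(f,open('top9.pkl','wb'))
f=r.grab_frame('scene');b=f['pixels'][210:330,230:390]
im=np.vstack([cv2.resize(x,None,fx=2.5 if 0 else 5,fy=5,interpolation=cv2.INTER_CUBIC) for x in (a,)])
cv2.imwrite('pics/t9.png',im[:,:,::-1]);cv2.imwrite('pics/s9.png',cv2.resize(b,None,fx=5,fy=5,interpolation=cv2.INTER_CUBIC)[:,:,::-1])
E
```

```text
t 15.55 jig [-0.0912 -0.0537] z 0.1949467814304204 yaz -1.0 F [-0.4  0.3 -0.6] j [-0.57  0.23  0.63  2.1  -0.18  0.86  0.04] -0.00021822670640700664
```

View pics/t9.png

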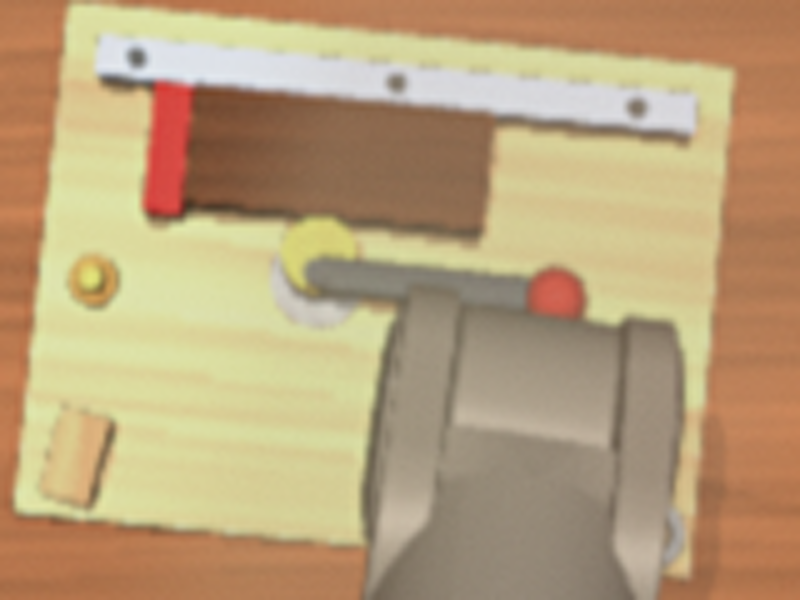

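View pics/s9.png

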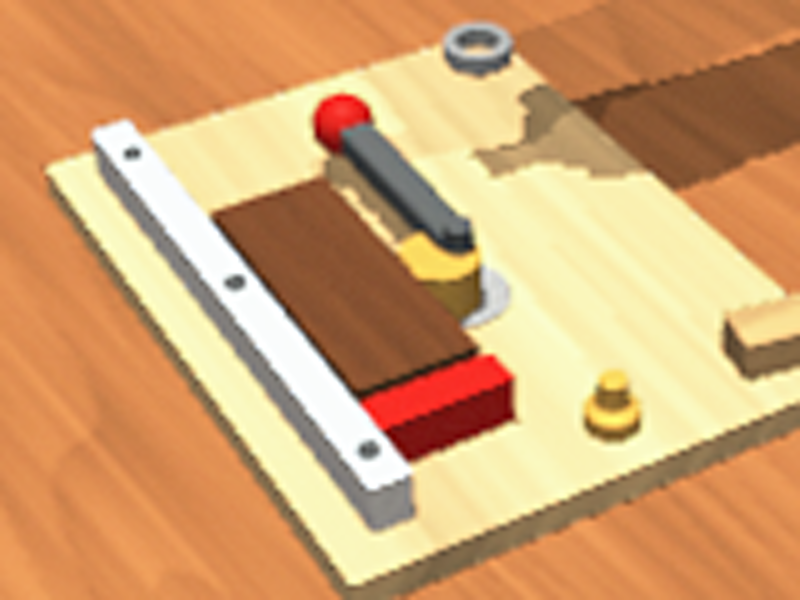

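The lever arm runs from the pivot (320,272) to the knob (555,297), parallel to the fence, so it stands at about 1.6 rad. The board touches the stop near (190,150) and lies along the fence, and the hand is clear. Handing in.

```bash
python3 - <<'E'
from bench import r
print(r.hand_in())
E
```

```text
the job is handed in; nothing more can be done
None
```

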